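# Press the proud specimen home in the polishing holder

### The arm

A 6-joint arm with a two-finger parallel gripper is mounted at the origin on a cart in front of the work surface, level with it; the furniture and walls round the work are solid. World frame = base frame: x ahead of the robot, y to its left, z up, the work surface at z = 0. Lengths are in m, angles in rad, forces in N, time in s.
With the tool pointing down it reaches from about 0.225 to 0.875 m from the base axis. Payload 3.4 kg.
Tool frame: the origin (TCP) lies on the centre line of the jaws, within the pads' length; the fingertips stand 19 mm ahead of it and the grasp point (between the pads) is the TCP (nose_length is the distance from the TCP to the fingertips, in m); z points along the fingers, y is the direction in which the jaws open and shut (so a half turn about z gives the same grasp; the last joint's range is limited). The gripper opens to 85 mm and grips with 20 to 120 N. Pads are 22 mm wide; open, the fingers measure 114 mm over their backs; the gripper's body (76 mm by 85 mm) begins 54 mm behind the grasp point. The pads swing forward as they close: fully open they stand 13 mm farther back than shut.
Start: joints at [1.216, 0.276, 1.505, -0, 1.361, -0.121], TCP at [0.133, 0.559, 0.221] pointing down, gripper open.
Joint ranges: [-2.89, 2.89], [-0.75, 2.08], [0.22, 2.7], [-1.18, 4.32], [0.11, 2.71], [-2.7, 2.7]. Speed limits (rad/s): [2.57, 2.57, 3.14, 3.14, 3.14, 3.14].

### API

Orientations are given as a unit quaternion [w, x, y, z].
In Python, from rig import * gives the robot as it stands.
- The arm moves only by the shell command python3 -m jog 'ROWS' [OPENING] [FORCE]. ROWS is JSON, one flat list of numbers, 6 for each row, row after row: the shift along the tool's x, y, z in mm, then the turn, a rotation vector about the tool's x, y, z in degrees. In form: [tx, ty, tz, wx, wy, wz, tx, ty, tz, wx, wy, wz, ...]. A call has 1 to 10 rows; each row is the pose to reach, as a shift and turn from the pose commanded when the call began, along the tool's axes at that moment; what a row does not reach only later rows make up. A row lasts 1/8 s, in which the tool goes at most 62.5 mm and 10.7 degrees, less where a joint would pass 70% of its speed; a pose out of reach is approached as far as the arm can. A call with a gripper value outside its range is refused whole. OPENING is the closure, from 0 (fully open) to 1 (shut), set as the call begins (- or left out, the last holds). The fingers move at their own pace and stop on an object; FORCE is the grip in N (left out, the last holds). Time passes only in rows, so rows that repeat a pose let the fingers close. It gives the time, the measured TCP pose, the force and the opening at its end, in the units of the state.
- get_state(): the state, without advancing time (a new reading comes with each control period).
- get_image(name): name is "scene" or "top" or "wrist"; returns a dict with "frame" (400x640x3 uint8, red, green, blue), "camera_matrix" (3x3 intrinsics, pixels), "rvec" (rotation vector, rad) and "tvec" (3), from world to camera coordinates, as OpenCV has them. Camera axes: x right, y down, z forward; pixel columns grow to the right and rows downward; lengths in m; the calibration is good to about 2 mm. The wrist camera is an equidistant fisheye: a pixel r from the principal point sees the ray r / f radians off the axis. A picture is of the moment at which its call begins. There is no depth.
- sign_off(): hands the job in, once; it reports no verdict.
The state is a dict: "clock": time; "qpos": joint angles; "qd": joint speeds; "effort": joint torques, N m; "position": TCP position; "ee_rot": TCP orientation; "contact_force": force on the tool from outside, world axes, zero at the start; "moment": the same for the moment, N m; "width": finger opening in m.
Only numpy, scipy, OpenCV 4.12 (cv2) and the standard library are available. Lean on these libraries where they do the work, as an engineer would, in place of code of your own. Each camera call takes 0.05 s, during which the arm holds its last target.

### The job

Five of the six mounted specimens in the round polishing holder are fully home, but one stands proud. Press that one gently down on its face with the fingertips until it is fully home and level with the others, then withdraw. Do not grip or lift anything, and do not touch the other specimens, the holder or anything else on the bench.

Things in the scene. Friction and masses are not known exactly. Their poses are not given: they have to be found in the camera images.
- proud_top (a point): centre of the flat top face of the specimen that stands proud: a black round resin mount, 31 mm across and 21 mm high, with a bright metal spot in its face, in one of the six pockets of the holder (any of them). Its top stands 10 to 13 mm above the tops of the other five at the start, and 28 mm above the bench once it is home
- proud (a joint): how far the proud specimen has been pushed down from its highest start (m): 0 = 13 mm above home, 0.013 = fully home against the floor of its pocket, a hard stop. An O-ring holds it with about 4 N of friction both ways, so it stays where it is left; it starts at 0 to 0.003; it could be pulled up as well, which must not happen
- proud_mount: the proud specimen itself; origin at the centre of its underside, 21 mm below its top face, z up
- holder: round steel specimen holder of a polishing machine, fixed to the bench: a disc 210 mm across with its face 24 mm above the bench and a flat boss 44 mm across, 3 mm high in its middle; origin at the centre of its underside, z up. Six round pockets lie 72 mm from its centre, 60 degrees apart, each holding one specimen
- seated1_mount: one of the five specimens that are already home: the same black round resin mount, 31 x 21 mm, its top 4 mm above the holder's face (28 mm above the bench); origin at the centre of its underside, 21 mm below its top; held by an O-ring like the proud one; to be left alone
- seated2_mount: one of the five specimens that are already home: the same black round resin mount, 31 x 21 mm, its top 4 mm above the holder's face (28 mm above the bench); origin at the centre of its underside, 21 mm below its top; held by an O-ring like the proud one; to be left alone
- seated3_mount: one of the five specimens that are already home: the same black round resin mount, 31 x 21 mm, its top 4 mm above the holder's face (28 mm above the bench); origin at the centre of its underside, 21 mm below its top; held by an O-ring like the proud one; to be left alone
- seated4_mount: one of the five specimens that are already home: the same black round resin mount, 31 x 21 mm, its top 4 mm above the holder's face (28 mm above the bench); origin at the centre of its underside, 21 mm below its top; held by an O-ring like the proud one; to be left alone
- seated5_mount: one of the five specimens that are already home: the same black round resin mount, 31 x 21 mm, its top 4 mm above the holder's face (28 mm above the bench); origin at the centre of its underside, 21 mm below its top; held by an O-ring like the proud one; to be left alone
- swab_jar: bystander: a clear jar of cotton swabs, 68 mm across, 82 mm high; loose; origin at the centre of its underside; to be left alone
- bottle: bystander: a white reagent bottle with a screw cap, 48 mm across, 115 mm high; loose; origin at the centre of its underside; to be left alone
- test_block: bystander: a flat round steel block, 60 mm across, 11 mm high; loose; origin at the centre of its underside; to be left alone
- spare_mount: bystander: a black round resin-mounted specimen, 31 mm across, 18 mm high, lying on the bench by itself, not in the holder; loose; origin at the centre of its underside; to be left alone
- loupe: bystander: a black eye loupe, 36 mm across, 38 mm high; loose; origin at the centre of its underside; to be left alone
- caliper: bystander: a caliper lying flat, 71 x 230 x 16 mm; loose; origin at the centre of its underside; to be left alone
- tweezers: bystander: steel tweezers lying flat, 13 x 121 x 8 mm; loose; origin at the centre of its underside; to be left alone

How it is judged:
By the outcome, as a careful person would: the job done as asked, in the order asked, and still so for the second after the job is handed in, with the robot touching nothing.
It also fails if it takes over 32 s, if anything falls off the work surface, if the arm or the gripper's body presses on something with over 40 N, if the wrist force passes 120 N, or if a joint passes its speed limit or range.

## Working session

There is one attempt and no reset: what is moved stays moved. The work goes in short steps, Python scripts to look and compute and a shell command to move; the robot and the scene stay as the last step left them, time stands still between calls to the robot, and variables do not carry over. Pictures are saved under pics/ and viewed, and the job is handed in when it is done.

```bash
mkdir -p pics; ls
python3 - <<'E'
from rig import *
import cv2
for n in ["scene","top","wrist"]:
    d=get_image(n); cv2.imwrite(f"pics/{n}0.png",d["frame"][:,:,::-1])
    print(n,d["camera_matrix"],d["rvec"],d["tvec"])
print(get_state())
E
```

```text
pics
scene [[362.39430158   0.         322.13633039]
 [  0.         362.39430158 195.9305358 ]
 [  0.           0.           1.        ]] [ 2.09953922 -1.08296169  0.45674716] [-0.3155764   0.33185876  0.98745204]
top [[438.85989689   0.         317.93832154]
 [  0.         438.85989689 199.85258489]
 [  0.           0.           1.        ]] [ 2.14312782 -2.07770125  0.21508957] [-0.01414049  0.56260273  1.3750729 ]
wrist [[309.70691629   0.         319.4423928 ]
 [  0.         309.70691629 203.24793015]
 [  0.           0.           1.        ]] [-2.286583   -1.80697863 -0.24804959] [-0.57457996 -0.03596663  0.37898273]
{'clock': 0.15, 'qpos': array([ 1.21599771e+00,  2.76465842e-01,  1.50580702e+00,  9.55802319e-06,
        1.36067418e+00, -1.21002478e-01]), 'qd': array([-5.53429753e-05, -1.86336943e-03, -3.32524736e-03, -4.14631480e-04,
        2.66022270e-03,  1.56915888e-04]), 'effort': array([ 2.21889561e-03, -4.17154777e+01, -2.46028322e+01, -1.01620453e-04,
        7.65323814e-03,  4.58917043e-06]), 'position': array([0.13308202, 0.55899782, 0.2204433 ]), 'ee_rot': array([-1.64130285e-04,  1.16632981e-01,  9.93174853e-01, -6.57016271e-04]), 'contact_force': array([-0.04989812, -0.24821607,  0.00997657]), 'moment': array([-0.04385107, -0.02577581,  0.00496195]), 'width': 0.0855830440298016}
```

View pics/scene0.png

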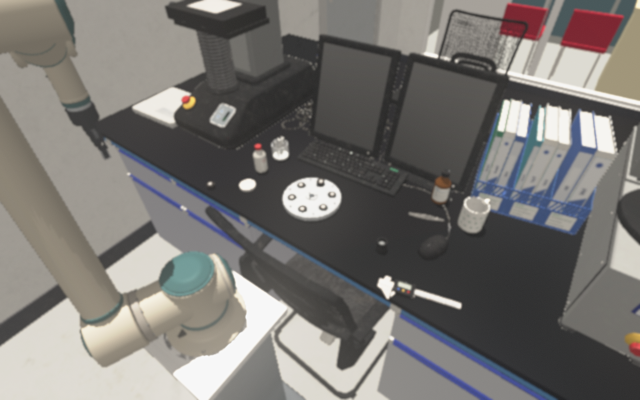

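View pics/top0.png

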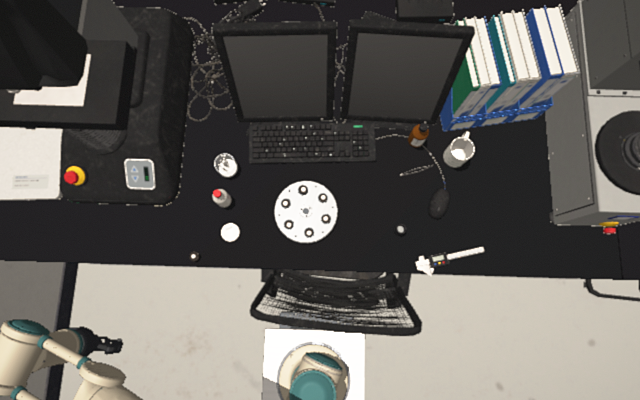

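View pics/wrist0.png

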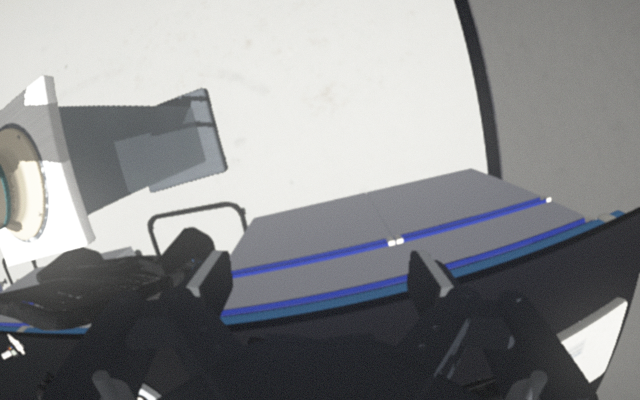

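```bash
cat > h.py <<'E'
from rig import *
import cv2, numpy as np
def cam(n):
    d=get_image(n); R=cv2.Rodrigues(np.array(d["rvec"],float))[0]; return d["frame"][:,:,::-1].copy(),np.array(d["camera_matrix"]),R,np.array(d["tvec"],float).ravel(),n
def proj(c,P):
    p=c[2]@np.asarray(P,float)+c[3]
    if c[4]=="wrist":
        th=np.arctan2(np.hypot(p[0],p[1]),p[2]); u=p[:2]/np.hypot(p[0],p[1])*th
    else: u=p[:2]/p[2]
    return u*np.diag(c[1])[:2]+c[1][:2,2]
def cast(c,uv,z):
    u=(np.asarray(uv,float)-c[1][:2,2])/np.diag(c[1])[:2]
    if c[4]=="wrist":
        r=np.hypot(*u); d=np.r_[u/r*np.sin(r),np.cos(r)]
    else: d=np.r_[u,1]
    d=c[2].T@d; o=-c[2].T@c[3]
    return o+d*(z-o[2])/d[2]
E
python3 - <<'E'
from h import *
c=cam("top"); s=cam("scene")
g=cv2.cvtColor(c[0],cv2.COLOR_BGR2GRAY)
m=(g>150).astype(np.uint8)
cs,_=cv2.findContours(m,cv2.RETR_CCOMP,cv2.CHAIN_APPROX_NONE)
for k in cs:
    (u,v),r=cv2.minEnclosingCircle(k)
    if np.hypot(u-306,v-212)<40 and r>1.5:
        e=cv2.fitEllipse(k) if len(k)>5 else None
        print((u,v),r,cv2.contourArea(k),e and e[0],cast(c,e[0] if e else (u,v),.024))
cv2.imwrite("pics/topz.png",cv2.resize(c[0][170:255,260:350],None,fx=7,fy=7,interpolation=cv2.INTER_CUBIC))
cv2.imwrite("pics/scenez.png",cv2.resize(s[0][165:230,270:355],None,fx=8,fy=8,interpolation=cv2.INTER_CUBIC))
E
```

```text
(308.5, 232.5) 2.549609661102295 12.0 (308.60791015625, 232.5203857421875) [0.4591058  0.03086385 0.024     ]
(288.28570556640625, 224.35714721679688) 2.3744988441467285 11.0 (288.26629638671875, 224.35435485839844) [0.48418163 0.09908396 0.024     ]
(325.0, 218.0) 2.2361679077148438 13.0 (325.05657958984375, 218.0806427001953) [ 0.50896295 -0.02197327  0.024     ]
(285.0, 203.0) 2.2361679077148438 13.0 (284.9193420410156, 202.94342041015625) [0.55603326 0.11351202 0.024     ]
(323.0, 197.0) 2.2361679077148438 12.5 (322.8709411621094, 196.8709259033203) [ 0.58071156 -0.01265551  0.024     ]
(303.0, 189.0) 2.2361679077148438 14.0 (303.0, 189.0) [0.60572806 0.05493904 0.024     ]
(305.57781982421875, 211.4805450439453) 31.614456176757812 2976.5 (305.435791015625, 211.36143493652344) [0.5295866  0.04392678 0.024     ]
(308.73077392578125, 232.11538696289062) 5.596220970153809 83.5 (308.84625244140625, 232.12770080566406) [0.46043137 0.03012484 0.024     ]
(288.2272644042969, 224.22727966308594) 5.519776821136475 80.0 (288.24932861328125, 224.17178344726562) [0.48478934 0.09916748 0.024     ]
(326.0, 218.5) 5.590270042419434 82.5 (325.7901611328125, 218.4757843017578) [ 0.5077111  -0.02444216  0.024     ]
(305.29998779296875, 211.0) 3.4482760429382324 28.5 (305.348876953125, 210.85707092285156) [0.53128281 0.04427897 0.024     ]
(285.5, 203.0) 5.590270042419434 82.0 (285.32232666015625, 202.97279357910156) [0.55597486 0.11216127 0.024     ]
(322.56756591796875, 197.58108520507812) 5.597907543182373 79.5 (322.4375305175781, 197.63711547851562) [ 0.57804122 -0.01127977  0.024     ]
(289.0, 190.5) 1.500100016593933 4.0 (289.0, 190.5) [0.59909739 0.10178504 0.024     ]
(302.71429443359375, 189.7142791748047) 5.75886344909668 87.5 (302.7709045410156, 189.69467163085938) [0.60330635 0.05561782 0.024     ]
```

View pics/topz.png

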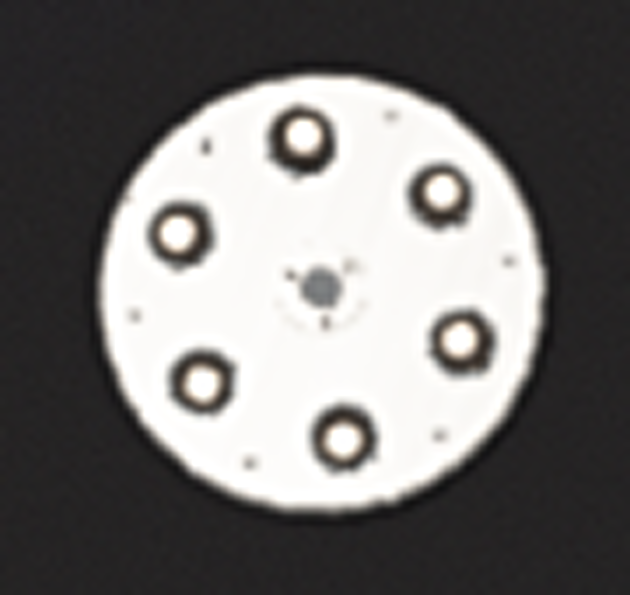

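View pics/scenez.png

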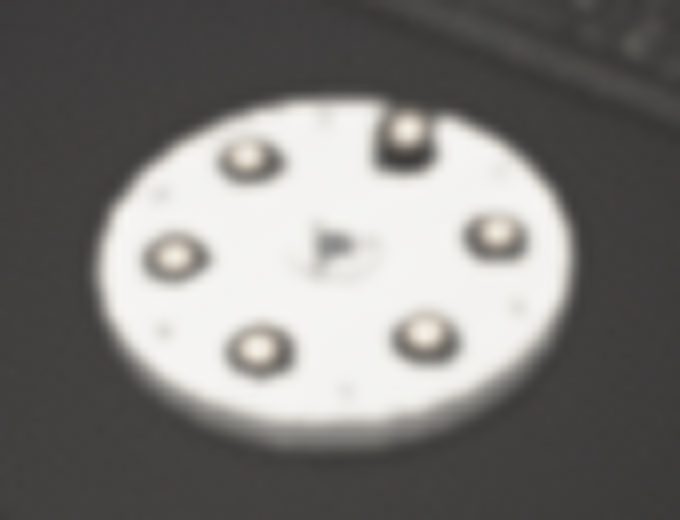

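Run:
```python
from h import *
c=cam("top"); s=cam("scene")
uv=np.array([[308.7,232.3],[288.25,224.25],[325.5,218.3],[285.1,203],[322.6,197.3],[302.85,189.5]])
P=np.array([cast(c,p,.028) for p in uv]); print(P)
print("centroid of 5",P[:5].mean(0), "fit 6",P.mean(0))
A=P[:,:2]; 
M=np.c_[2*A,np.ones(6)]; 
for idx in (range(6),range(5)):
    idx=list(idx); x=np.linalg.lstsq(M[idx],(A[idx]**2).sum(1),rcond=None)[0]; print(x[:2],np.sqrt(x[2]+x[:2]@x[:2]))
for p in P: print(proj(s,p))
# two-view of proud: top (302.9,189.3), scene spot
g=cv2.cvtColor(s[0],cv2.COLOR_BGR2GRAY); print(g[174:190,312:330])
```

```text
[[ 0.45931256  0.03048253  0.028     ]
 [ 0.48392673  0.09885882  0.028     ]
 [ 0.50760401 -0.02341738  0.028     ]
 [ 0.55505913  0.11256665  0.028     ]
 [ 0.57834791 -0.01177637  0.028     ]
 [ 0.60305237  0.05520471  0.028     ]]
centroid of 5 [0.51685007 0.04134285 0.028     ] fit 6 [0.53121712 0.04365316 0.028     ]
[0.53131998 0.04417734] 0.07256091990155389
[0.53131068 0.04417569] 0.07255617349180908
[301.2429587  208.59898761]
[290.48028791 196.91375957]
[322.05471215 206.8416564 ]
[299.81246217 184.77829156]
[330.91827971 194.25667572]
[319.91003092 183.61934394]
[[ 64  64  63  64  64  64  64  64  64  64  63  64  64  63  65  64  63  62]
 [ 64  64  63  63  63  64  62  64  64  63  64  64  64  63  64  62  63  63]
 [ 83  84  84  82  80  74  68  64  64  64  63  64  64  64  65  63  63  64]
 [147 148 148 147 139 121  96  77  71  69  66  64  64  63  62  63  63  63]
 [219 221 221 220 205 173 130 105 105 101  89  78  78  80  77  70  64  62]
 [239 241 241 238 226 184 143 144 165 163 137 111 121 140 134 111  85  70]
 [242 243 243 239 218 161 140 182 218 219 182 145 169 207 208 180 144 111]
 [242 243 242 236 201 139 134 189 227 226 187 151 191 233 238 230 212 181]
 [243 243 242 234 191 127 117 157 189 184 148 130 183 232 242 242 239 232]
 [243 243 242 232 184 115  89 104 119 116  97 103 163 225 242 244 243 242]
 [243 243 242 231 181 111  71  67  70  68  68  94 158 222 241 243 243 243]
 [243 243 242 233 191 130  94  79  74  76  90 132 189 231 242 243 243 243]
 [243 243 242 237 219 183 160 144 137 142 158 193 228 240 243 243 243 242]
 [243 243 242 241 237 230 225 218 216 219 225 233 241 243 243 243 243 242]
 [243 243 243 243 243 242 242 241 240 241 241 242 243 243 243 243 243 242]
 [243 243 243 243 244 244 244 243 243 243 243 243 243 243 243 243 243 243]]
```

The proud specimen is the far one: top view (303,189), scene view (320,181), with its dark side wall visible. It lies at about (0.602, 0.057). I'm shutting the jaws and moving high across the bench.

```bash
python3 -m jog '[-15,-10,0,0,0,0, -50,-33,0,0,0,0, -95,-63,0,0,0,0, -140,-93,0,0,0,0, -185,-123,0,0,0,0, -230,-153,0,0,0,0, -275,-183,0,0,0,0, -320,-213,0,0,0,0, -360,-239,0,0,0,0, -390,-259,0,0,0,0]' 1 20
python3 -m jog '[-30,-20,10,0,0,0, -70,-46,25,0,0,0, -110,-73,40,0,0,0, -145,-97,55,0,0,0, -170,-113,65,0,0,0, -182,-121,70,0,0,0, -182,-121,70,0,0,0, -182,-121,70,0,0,0]'
python3 - <<'E'
from h import *
for n in ["scene","wrist","top"]:
    c=cam(n); cv2.imwrite(f"pics/{n}1.png",c[0])
    if n=="scene": cv2.imwrite("pics/scene1z.png",cv2.resize(c[0][120:240,240:380],None,fx=5,fy=5,interpolation=cv2.INTER_CUBIC))
s=get_state(); print(s)
E
```

```text
clock: 1.6
position: [0.4537, 0.2142, 0.2213]
ee_rot: [0.0, 0.118, 0.993, -0.0]
contact_force: [-0.3, 0.8, -0.4]
width: 0.0001
clock: 2.6
position: [0.6009, 0.0583, 0.1517]
ee_rot: [-0.0, 0.116, 0.993, 0.0]
contact_force: [-0.3, -0.6, 0.2]
width: 0.0
{'clock': 2.75, 'qpos': array([-1.87038387e-02,  3.63103591e-01,  1.55181773e+00,  3.34959173e-04,
        1.22592922e+00, -1.35727461e+00]), 'qd': array([-0.00249961,  0.00146204, -0.00110523, -0.00298042, -0.00182735,
       -0.00063989]), 'effort': array([-1.45194610e-01, -4.52334595e+01, -2.31550527e+01, -5.57581399e-03,
       -2.70028904e-03,  7.07373856e-04]), 'position': array([0.60116238, 0.05828493, 0.15181643]), 'ee_rot': array([3.53966652e-04, 1.15908215e-01, 9.93259847e-01, 1.92979285e-04]), 'contact_force': array([ 0.208269  ,  0.25705533, -0.05850235]), 'moment': array([-0.00317261, -0.033783  , -0.0751699 ]), 'width': -0.00029004531225452243}
```

View pics/wrist1.png

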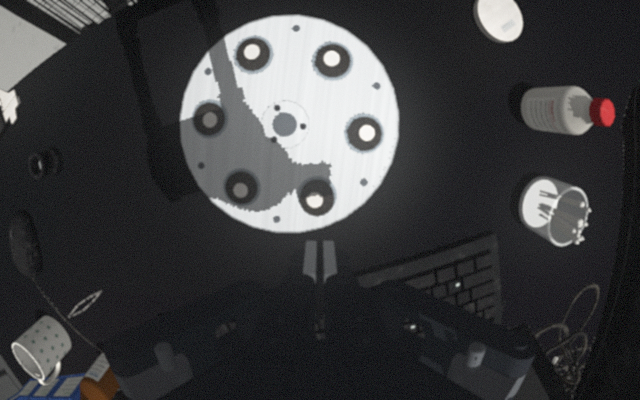

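View pics/scene1z.png

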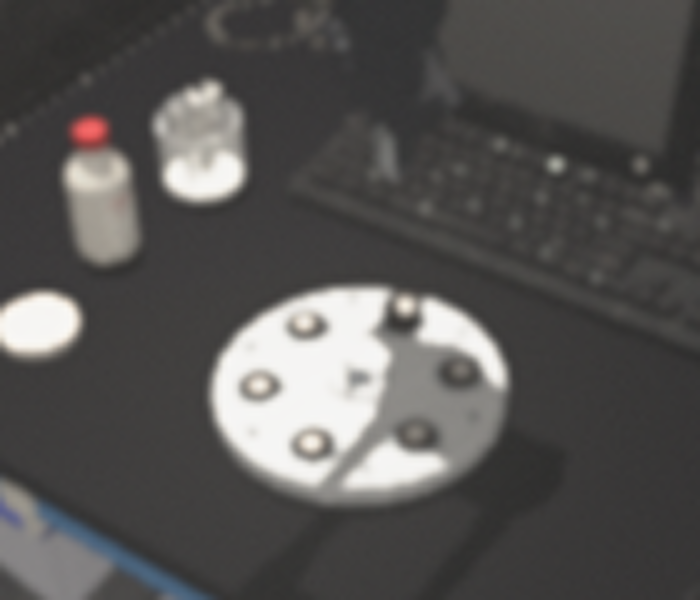

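The wrist view shows the proud one at about (317,198), with the shut fingertips at about (320,245) and seated mounts at (253,53), (332,60), (366,132), (209,118) and (241,187). I'll measure from this view.

Run:
```python
from h import *
c=cam("wrist"); g=cv2.cvtColor(c[0],cv2.COLOR_BGR2GRAY)
cv2.imwrite("pics/wz.png",cv2.resize(c[0][150:260,220:370],None,fx=5,fy=5,interpolation=cv2.INTER_CUBIC))
def dark(u,v):
    w=g[v-28:v+29,u-28:u+29]; m=(w<70).astype(np.uint8)
    cs,_=cv2.findContours(m,cv2.RETR_EXTERNAL,cv2.CHAIN_APPROX_NONE)
    k=max((k for k in cs if cv2.contourArea(cv2.convexHull(k))<2000),key=lambda k:cv2.contourArea(cv2.convexHull(k))); e=cv2.fitEllipse(cv2.convexHull(k)); return np.array(e[0])+[u-28,v-28],e[1]
A=[]
for p in [(253,53),(332,60),(366,132),(209,118),(241,187)]:
    q,ax=dark(*p); P=cast(c,q,.028); A.append(P[:2]); print(p,q,ax,P)
A=np.array(A); x=np.linalg.lstsq(np.c_[2*A,np.ones(5)],(A**2).sum(1),rcond=None)[0]
print("ctr",x[:2],np.sqrt(x[2]+x[:2]@x[:2]),"proud",x[:2]-(A-x[:2]).sum(0)*-1*-1, 6*x[:2]-A.sum(0))
q,ax=dark(317,196); print("proud dark",q,ax,cast(c,q,.035))
w=g[185:215,300:332]; m=(w>190)
print("spot", cast(c,(315,201),.039), cast(c,(315,201),.028))
print("TCP proj tip",proj(c,[.60116,.05828,.15181-.019]))
```

```text
(253, 53) [248.44615555  52.60209465] (21.43418312072754, 27.639738082885742) [0.46002546 0.02693738 0.028     ]Traceback (most recent call last):
  File "<stdin>", line 10, in <module>
  File "<stdin>", line 7, in dark
cv2.error: OpenCV(4.12.0) /io/opencv/modules/imgproc/src/shapedescr.cpp:361: error: (-201:Incorrect size of input array) There should be at least 5 points to fit the ellipse in function 'fitEllipseNoDirect'
```

View pics/wz.png

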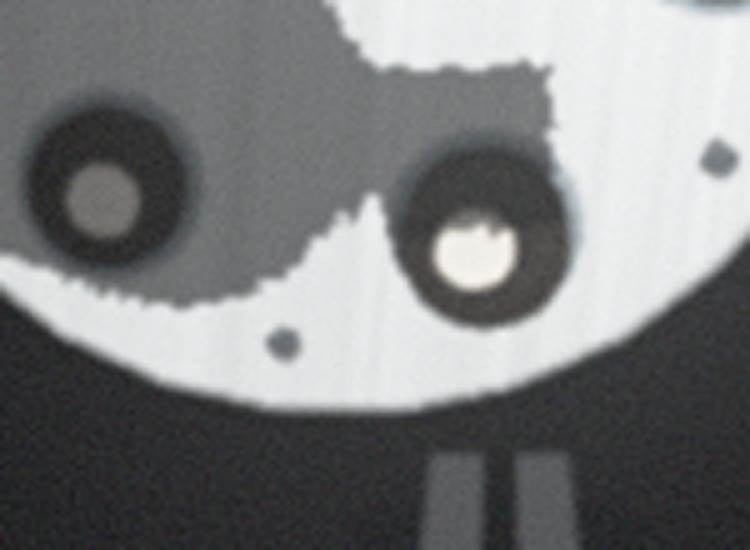

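Run:
```python
from h import *
c=cam("wrist"); g=cv2.cvtColor(c[0],cv2.COLOR_BGR2GRAY)
A=[]
for (u,v) in [(253,53),(332,60),(366,132),(209,118),(241,187),(317,197)]:
    w=(g[v-22:v+23,u-22:u+23]<78).astype(np.uint8)
    n,l,st,ce=cv2.connectedComponentsWithStats(w)
    k=1+np.argmax(st[1:,4]); ys,xs=np.where(l==k)
    pts=np.c_[xs,ys].astype(np.int32); e=cv2.fitEllipse(cv2.convexHull(pts)); q=np.array(e[0])+[u-22,v-22]
    P=cast(c,q,.028); A.append(P[:2]); print(q,e[1],st[k],P)
A=np.array(A[:5]); x=np.linalg.lstsq(np.c_[2*A,np.ones(5)],(A**2).sum(1),rcond=None)[0]
print("ctr",x[:2],np.sqrt(x[2]+x[:2]@x[:2]),"proud",6*x[:2]-A.sum(0))
print("face",cast(c,(317.2,198.2),.0395))
print("tip",proj(c,get_state()["position"]-[0,0,.019]))
t=get_state(); print(t["position"],c[2].T@-c[3])
```

```text
[252.6745491   53.38644791] (29.444990158081055, 31.765430450439453) [  6   8  32  30 464] [0.46202972 0.03039424 0.028     ]
[332.32343483  59.43055916] (30.028194427490234, 32.40987014770508) [  6   7  33  28 316] [0.48577794 0.09758863 0.028     ]Traceback (most recent call last):
  File "<stdin>", line 8, in <module>
cv2.error: OpenCV(4.12.0) /io/opencv/modules/imgproc/src/shapedescr.cpp:361: error: (-201:Incorrect size of input array) There should be at least 5 points to fit the ellipse in function 'fitEllipseNoDirect'
```

Run:
```python
from h import *
c=cam("wrist"); g=cv2.cvtColor(c[0],cv2.COLOR_BGR2GRAY)
A=[]
for (u,v) in [(253,53),(332,60),(366,132),(209,118),(241,187),(317,197)]:
    w=(g[v-22:v+23,u-22:u+23]<88).astype(np.uint8)
    n,l,st,ce=cv2.connectedComponentsWithStats(w)
    k=1+np.argmax(st[1:,4]); ys,xs=np.where(l==k)
    pts=np.c_[xs,ys].astype(np.int32); h=cv2.convexHull(pts)
    if len(h)<5: print("bad",st); continue
    e=cv2.fitEllipse(h); q=np.array(e[0])+[u-22,v-22]
    P=cast(c,q,.028); A.append(P[:2]); print(q,e[1],st[k],P)
A=np.array(A[:5]); x=np.linalg.lstsq(np.c_[2*A,np.ones(5)],(A**2).sum(1),rcond=None)[0]
print("ctr",x[:2],np.sqrt(x[2]+x[:2]@x[:2]),"proud",6*x[:2]-A.sum(0))
print("face",cast(c,(317.2,198.2),.0395))
t=get_state(); print(t["position"],c[2].T@-c[3],proj(c,t["position"]-[0,0,.019]))
```

```text
[252.76421547  53.20685196] (30.312612533569336, 32.42697525024414) [  6   7  32  31 533] [0.46197874 0.03039353 0.028     ]
[332.43755531  59.57066345] (30.614992141723633, 33.38911056518555) [  6   7  34  31 536] [0.48602204 0.09751488 0.028     ]
[364.32513428 132.49673843] (30.724700927734375, 31.00969696044922) [  6   7  30  32 281] [0.55629677 0.11034589 0.028     ]
[209.27266693 119.42969704] (32.80324172973633, 35.42407989501953) [  5   7  35  35 733] [ 0.50959627 -0.02397025  0.028     ]
[241.44740486 186.58398247] (34.475929260253906, 36.653419494628906) [  5   4  36  36 830] [ 0.57839811 -0.01102008  0.028     ]
[316.28814316 195.65889549] (33.78811264038086, 36.094093322753906) [  4   3  34  36 704] [0.6032077  0.05507356 0.028     ]
ctr [0.53219602 0.04335378] 0.07122795700239785 proud [0.60088419 0.05685872]
face [0.60280823 0.0561139  0.0395    ]
[0.60139755 0.05785299 0.1515655 ] [0.53469949 0.07421361 0.30475506] [318.4385855  235.33476673]
```

Both views put it near (0.602, 0.0566). I'm making a small correction, then coming down to just above the face.

```bash
python3 -m jog '[-1,-1,15,0,0,0, -1,-1,35,0,0,0, -1,-1,55,0,0,0, -1,-1,70,0,0,0, -1,-1,78,0,0,0, -1,-1,80,0,0,0, -1,-1,80,0,0,0]' 1
python3 - <<'E'
from h import *
for n in ["scene","wrist"]:
    c=cam(n)
    w=c[0][150:230,260:360] if n=="scene" else c[0][110:310,200:440]
    f=6 if n=="scene" else 3
    cv2.imwrite(f"pics/{n}2z.png",cv2.resize(w,None,fx=f,fy=f,interpolation=cv2.INTER_CUBIC))
s=get_state(); print(s["position"],s["contact_force"])
E
```

```text
clock: 3.78
position: [0.6028, 0.056, 0.0715]
ee_rot: [0.0, 0.117, 0.993, 0.0]
contact_force: [0.8, 0.2, -0.3]
width: -0.0001
[0.60293749 0.05601193 0.07176657] [ 0.09516051 -0.01375     0.01795475]
```

View pics/wrist2z.png

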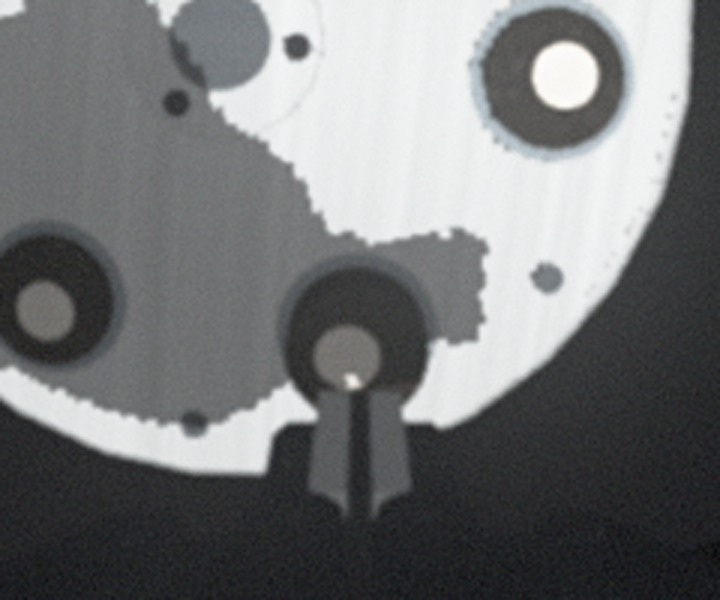

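View pics/scene2z.png

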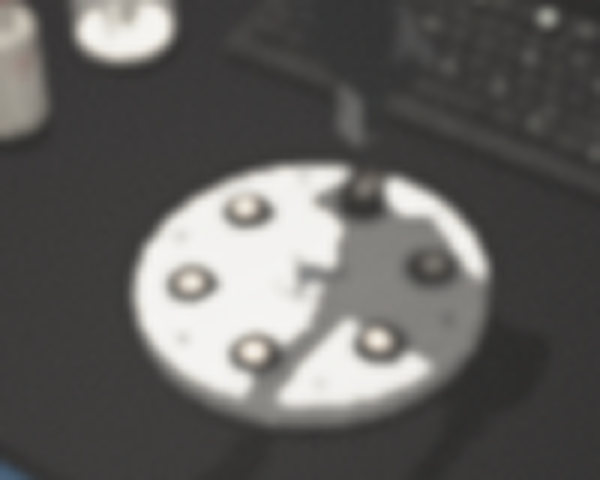

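The wrist view has the fingertips (zoom 360,390) centred left-right on the proud face (357,335) and still above it. I'm descending slowly.

```bash
python3 -m jog '[0,0,3,0,0,0, 0,0,6,0,0,0, 0,0,8,0,0,0, 0,0,9,0,0,0]' 1
python3 -m jog '[0,0,1,0,0,0, 0,0,2,0,0,0, 0,0,3,0,0,0]'
python3 -m jog '[0,0,1,0,0,0, 0,0,2,0,0,0, 0,0,3,0,0,0]'
```

```text
clock: 4.38
position: [0.6023, 0.056, 0.0618]
ee_rot: [-0.0, 0.117, 0.993, 0.0]
contact_force: [-0.1, 0.2, 0.3]
width: 0.0
clock: 4.75
position: [0.6024, 0.056, 0.0591]
ee_rot: [0.0, 0.117, 0.993, 0.0]
contact_force: [0.4, -0.2, -0.8]
width: -0.0005
clock: 5.12
position: [0.6024, 0.056, 0.056]
ee_rot: [-0.0, 0.117, 0.993, 0.0]
contact_force: [-0.2, -0.1, -0.1]
width: -0.0006
```

Run:
```python
from h import *
c=cam("wrist"); w=c[0][110:310,200:440]
cv2.imwrite("pics/wrist3z.png",cv2.resize(w,None,fx=3,fy=3,interpolation=cv2.INTER_CUBIC))
for i in range(3):
    cam("top"); s=get_state(); print(s["position"],s["contact_force"])
```

```text
[0.60228402 0.05603375 0.05596968] [0.5555445  0.58079984 0.02129931]
[0.60236152 0.05600801 0.05604982] [ 0.0465479  -0.30419753  0.31401361]
[0.60237054 0.05600438 0.05609181] [ 0.49650719 -0.12923613 -0.65488516]
```

View pics/wrist3z.png

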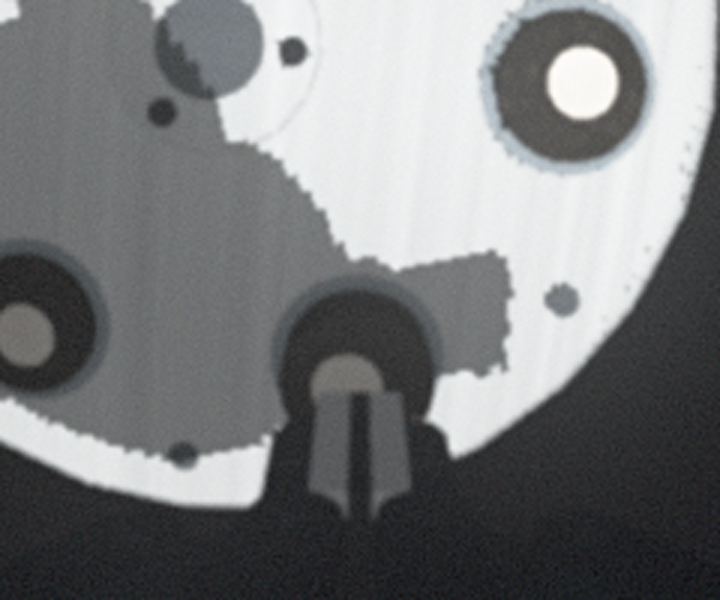

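The tips now overlap the far edge of the metal spot and sit on the face's centre line, with no contact yet. I'm carrying on down in small steps.

```bash
python3 -m jog '[0,0,0.5,0,0,0, 0,0,1,0,0,0]'
python3 -m jog '[0,0,0.5,0,0,0, 0,0,1,0,0,0]'
python3 -m jog '[0,0,0.5,0,0,0, 0,0,1,0,0,0]'
```

```text
clock: 5.58
position: [0.6024, 0.056, 0.0551]
ee_rot: [0.0, 0.117, 0.993, 0.0]
contact_force: [-0.6, -0.1, -0.6]
width: 0.0001
clock: 5.82
position: [0.6024, 0.056, 0.0541]
ee_rot: [0.0, 0.117, 0.993, 0.0]
contact_force: [-0.5, -0.6, 0.4]
width: -0.0001
clock: 6.08
position: [0.6024, 0.056, 0.0531]
ee_rot: [0.0, 0.117, 0.993, 0.0]
contact_force: [-0.0, -0.2, 0.6]
width: 0.0001
```

Run:
```python
from h import *
c=cam("wrist"); w=c[0][110:310,200:440]
cv2.imwrite("pics/wrist4z.png",cv2.resize(w,None,fx=3,fy=3,interpolation=cv2.INTER_CUBIC))
p=get_state()["position"]
for n in (.008,.010,.012,.014,.016,.019):
    print(n,[proj(c,p+[dx,0,-n]).round(1) for dx in (-.011,-.006,0)])
c=cam("scene"); w=c[0][150:230,260:360]
cv2.imwrite("pics/scene4z.png",cv2.resize(w,None,fx=7,fy=7,interpolation=cv2.INTER_CUBIC))
```

```text
0.008 [array([313.9, 224.5]), array([316.1, 232.7]), array([318.6, 242.3])]
0.01 [array([314. , 223.3]), array([316.1, 231.4]), array([318.6, 240.9])]
0.012 [array([314.1, 222.1]), array([316.1, 230.1]), array([318.6, 239.6])]
0.014 [array([314.1, 220.9]), array([316.2, 228.9]), array([318.6, 238.3])]
0.016 [array([314.2, 219.8]), array([316.2, 227.7]), array([318.6, 237. ])]
0.019 [array([314.3, 218.1]), array([316.3, 225.9]), array([318.6, 235.1])]
```

View pics/wrist4z.png

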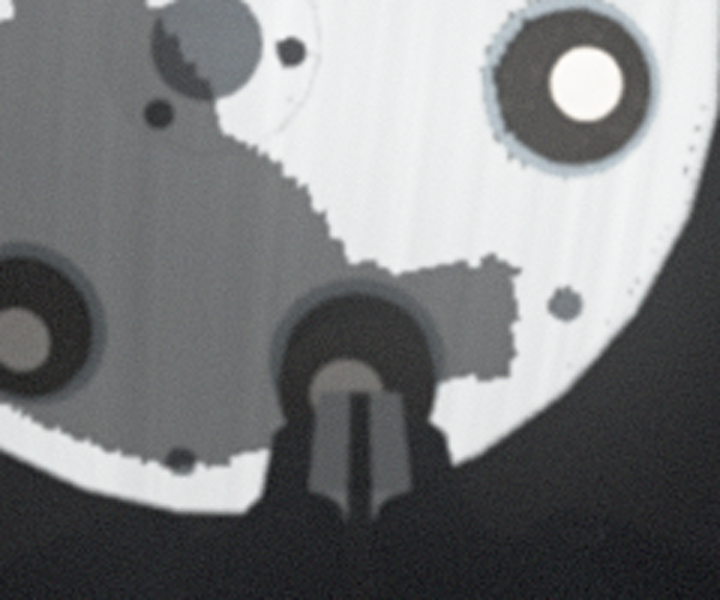

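View pics/scene4z.png

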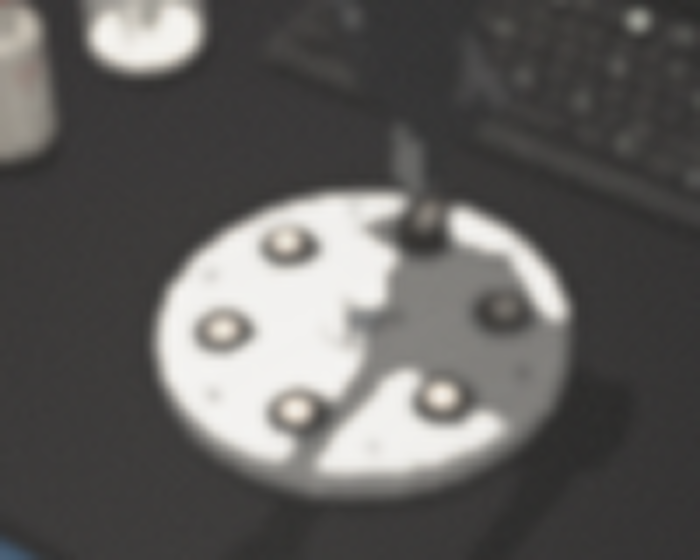

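Run:
```python
from h import *
c=cam("wrist"); s=cam("scene"); print("cams",c[2].T@-c[3],s[2].T@-s[3], get_state()["position"])
for z in (.034,.039,.043,.048): print(z,cast(c,(320,240.5),z),cast(s,(319.3,177.1),z), "face in wrist", proj(c,[.6023,.0565,z]),"scene",proj(s,[.6023,.0565,z]))
g=cv2.cvtColor(c[0],cv2.COLOR_BGR2GRAY); print(g[225:250:1,304:336:2])
```

```text
cams [0.53584155 0.07231448 0.20618401] [-0.21387496 -0.55819027  0.90964903] [0.60239119 0.05599934 0.05309051]
0.034 [0.60584052 0.05599982 0.034     ] [0.62659714 0.0750426  0.034     ] face in wrist [319.44658274 235.00678713] scene [319.47991284 182.37305578]
0.039 [0.60380784 0.05647358 0.039     ] [0.62179801 0.07142681 0.039     ] face in wrist [319.44617909 238.16890709] scene [319.45493963 181.34685675]
0.043 [0.6021817  0.05685258 0.043     ] [0.6179587  0.06853418 0.043     ] face in wrist [319.44584052 240.81776953] scene [319.43486987 180.52215081]
0.048 [0.60014902 0.05732634 0.048     ] [0.61315956 0.06491839 0.048     ] face in wrist [319.44539631 244.28832917] scene [319.40966789 179.48655165]
[[ 49  52  58  51  52  55  56  58  57  58  57  58  57  53  51  61]
 [ 51  53  53  45  55  54  59  53  54  54  54  58  53  54  60  54]
 [ 49  48  51  50  51  52  51  54  50  54  53  51  53  56  57  55]
 [ 53  46  52  45  53  51  56  57  52  55  54  58  55  56  56  59]
 [ 54  55  47  55  66  71  72  61  59  54  52  56  57  51  54  52]
 [ 47  52  53  71  93  98  94  95  70  63  5
[... 596 characters left out ...]
 107 112 106  64  57  56  48]
 [101 106 106 105 103 102  95  90  87  94 102 102  77  64  68  55]
 [105 105  97  93  94  96  78  60  63  72  99  97  90  85  82  62]
 [ 97 100  92  94  94  91  73  50  45  60  90  96  92  94  90  61]
 [ 99 100  89  93  95  94  74  45  46  58  91  89  93  96  93  66]
 [ 95  99  92  95  93  94  73  43  48  59  92  95  96  91  88  65]
 [ 87  98  93  94  94  92  79  50  44  61  88  94  95  97  93  64]
 [ 73  94  92  98  90  95  72  40  44  57  89  93  90  88  91  71]
 [ 61  91  94  89  91  90  70  46  47  56  84  89  95  96  91  79]
 [ 56  90  94  88  96  95  69  44  42  48  88  94  96  94  97  75]
 [ 57  84  90  95  90  92  71  46  45  50  85  95  92  88  89  76]]
```

```bash
python3 - <<'E'
import rig; print([n for n in dir(rig) if n[0]!='_'], getattr(rig,'nose_length',None))
E
python3 -m jog '[0,0,0.5,0,0,0, 0,0,1,0,0,0]'
python3 -m jog '[0,0,0.5,0,0,0, 0,0,1,0,0,0]'
```

```text
['MotionError', 'get_image', 'get_state', 'nose_length', 'sign_off'] 0.019
clock: 6.52
position: [0.6024, 0.0561, 0.0521]
ee_rot: [0.0, 0.117, 0.993, 0.0]
contact_force: [-0.2, 0.1, 0.1]
width: 0.0
clock: 6.78
position: [0.6024, 0.056, 0.0511]
ee_rot: [0.0, 0.117, 0.993, 0.0]
contact_force: [0.5, 1.0, 1.7]
width: -0.0002
```

```bash
python3 -m jog '[0,0,0.5,0,0,0, 0,0,1,0,0,0]'
python3 -m jog '[0,0,0.5,0,0,0, 0,0,1,0,0,0]'
python3 - <<'E'
from h import *
c=cam("wrist"); w=c[0][110:310,200:440]
cv2.imwrite("pics/wrist5z.png",cv2.resize(w,None,fx=3,fy=3,interpolation=cv2.INTER_CUBIC))
for i in range(3): cam("top"); s=get_state(); print(s["position"],s["contact_force"],s["moment"])
E
```

```text
clock: 7.02
position: [0.6024, 0.056, 0.0501]
ee_rot: [0.0, 0.117, 0.993, 0.0]
contact_force: [0.0, 0.0, -0.3]
width: -0.0001
clock: 7.28
position: [0.6024, 0.056, 0.0491]
ee_rot: [0.0, 0.117, 0.993, 0.0]
contact_force: [-0.1, -0.6, -0.9]
width: -0.0001
[0.60232229 0.05602199 0.04902068] [ 0.49833936 -0.55473968  0.3064882 ] [ 0.0038314  -0.02304658 -0.0252754 ]
[0.60236627 0.05602096 0.04907615] [-0.04269993 -1.0017976   0.67812821] [0.00966589 0.04301778 0.02167386]
[0.6023543  0.05603066 0.04909136] [-0.02709769 -0.59626132 -0.67992082] [ 0.01124272 -0.03278956  0.00957496]
```

View pics/wrist5z.png

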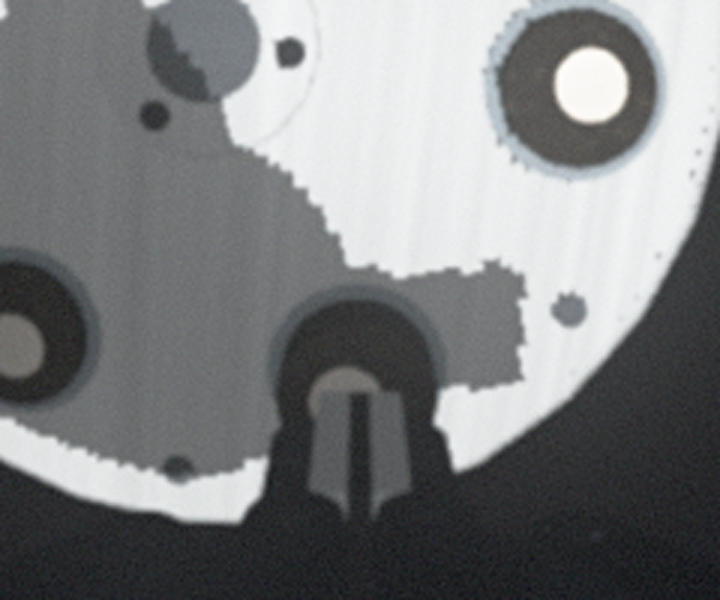

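Run:
```python
from h import *
c=cam("wrist"); p=get_state()["position"]; R=c[2]
o=-R.T@c[3]-p
def at(pos): return (c[0],c[1],R,-R@(np.array(pos)+o),"wrist")
def top(fn):
    im=cv2.imread(fn); g=cv2.cvtColor(cv2.resize(im,None,fx=1/3,fy=1/3,interpolation=cv2.INTER_AREA),cv2.COLOR_BGR2GRAY).astype(float)
    # 85-level crossing going down, cols 312..318 px, plus face top edge
    r=[]
    for u in (313,314,315,316,317):
        col=g[:,u-200]; 
        i=next(i for i in range(85,135) if col[i]<82<=col[i+1]); r.append(110+i+(82-col[i])/(col[i+1]-col[i]))
    return np.mean(r)
P={"2":[.6029,.0560,.0717],"3":[.6023,.0560,.0560],"4":[.6024,.0560,.0531],"5":[.60236,.0560,.04907]}
rows={k:top(f"pics/wrist{k}z.png") for k in P}; print(rows)
for z0 in (.037,.038,.039,.040,.041):
    X=cast(at(P["2"]),(315,rows["2"]),z0)
    print(z0,X,{k:proj(at(P[k]),X).round(2) for k in "345"})
    for k in "345":
        from scipy.optimize import brentq
        print("  if same xy, z at",k,[brentq(lambda z:proj(at(P[k]),[X[0],X[1],z])[1]-rows[k],.02,.06)])
```

```text
{'2': np.float64(217.92797936871165), '3': np.float64(227.65661660079053), '4': np.float64(229.39109830422035), '5': np.float64(231.81383399209486)}
0.037 [0.59685777 0.05498321 0.037     ] {'3': array([314.88, 227.27]), '4': array([314.77, 228.83]), '5': array([314.68, 231.36])}
  if same xy, z at 3 [0.03766302140092542]
  if same xy, z at 4 [0.03793094539707769]
  if same xy, z at 5 [0.037715312788008694]
0.038 [0.59653598 0.05507532 0.038     ] {'3': array([314.88, 227.32]), '4': array([314.77, 228.89]), '5': array([314.68, 231.44])}
  if same xy, z at 3 [0.03856750415609448]
  if same xy, z at 4 [0.0388200835645777]
  if same xy, z at 5 [0.03858376678615999]
0.039 [0.5962142  0.05516743 0.039     ] {'3': array([314.88, 227.38]), '4': array([314.76, 228.96]), '5': array([314.68, 231.53])}
  if same xy, z at 3 [0.039471986911903935]
  if same xy, z at 4 [0.039709221732556595]
  if same xy, z at 5 [0.03945222078492045]
0.04 [0.59589241 0.05525954 0.04      ] {'3': array([314.87, 227.43]), '4': array([314.76, 229.02]), '5': array([314.68, 231.61])}
  if same xy, z at 3 [0.040376469668363585]
  if same xy, z at 4 [0.04059835990102119]
  if same xy, z at 5 [0.040320674784299515]
0.041 [0.59557063 0.05535165 0.041     ] {'3': array([314.87, 227.49]), '4': array([314.76, 229.09]), '5': array([314.67, 231.69])}
  if same xy, z at 3 [0.04128095242548527]
  if same xy, z at 4 [0.041487498069980186]
  if same xy, z at 5 [0.04118912878430736]
```

The mount has not moved: its spot still triangulates to the same height. So the shut fingertips simply have not reached it, and the nose is shorter than nominal. I'm continuing down on the force reading.

```bash
python3 -m jog '[0,0,1,0,0,0, 0,0,2,0,0,0, 0,0,2,0,0,0]'
python3 -m jog '[0,0,1,0,0,0, 0,0,2,0,0,0, 0,0,2,0,0,0]'
```

```text
clock: 7.9
position: [0.6023, 0.0561, 0.047]
ee_rot: [-0.0, 0.117, 0.993, 0.0]
contact_force: [-0.1, -0.1, 0.6]
width: -0.0002
clock: 8.28
position: [0.6023, 0.056, 0.0449]
ee_rot: [-0.0, 0.117, 0.993, 0.0]
contact_force: [0.4, -0.4, -0.5]
width: 0.0
```

Run:
```python
from h import *
c=cam("wrist"); w=c[0][180:280,250:390]
cv2.imwrite("pics/wrist6z.png",cv2.resize(w,None,fx=5,fy=5,interpolation=cv2.INTER_CUBIC))
c=cam("scene"); w=c[0][140:210,280:360]
cv2.imwrite("pics/scene6z.png",cv2.resize(w,None,fx=8,fy=8,interpolation=cv2.INTER_CUBIC))
c=cam("top"); w=c[0][150:240,260:360]
cv2.imwrite("pics/top6z.png",cv2.resize(w,None,fx=6,fy=6,interpolation=cv2.INTER_CUBIC))
```

```text
(no output)
```

View pics/wrist6z.png

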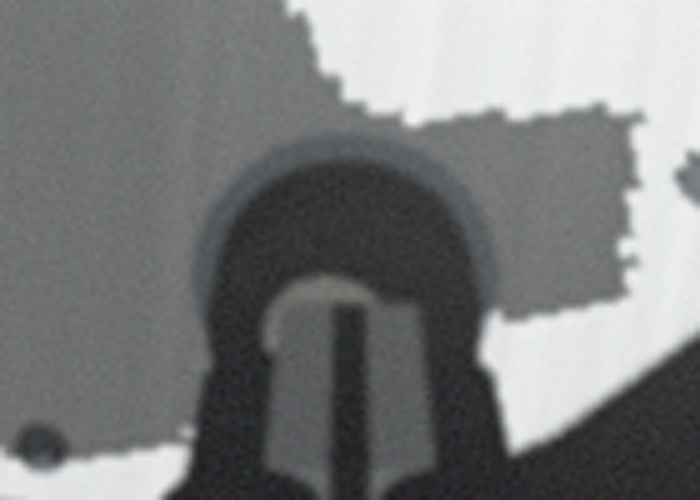

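View pics/scene6z.png

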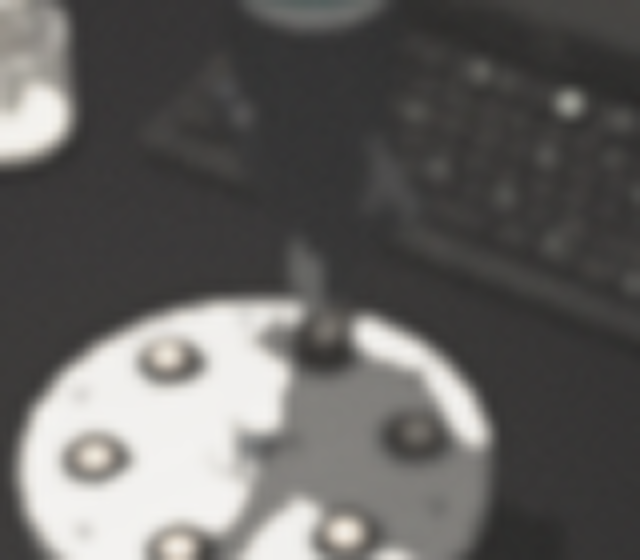

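View pics/top6z.png

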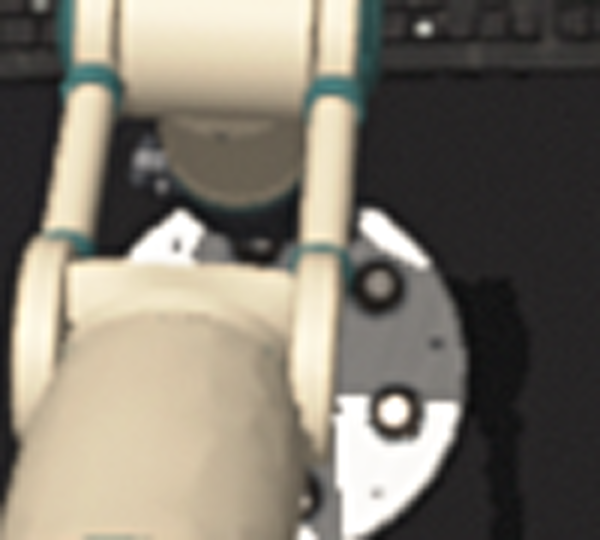

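The tips still hover above the face: they cover part of the spot and the mount still stands proud. I'm continuing down.

```bash
python3 -m jog '[0,0,1,0,0,0, 0,0,2,0,0,0, 0,0,2,0,0,0]'
python3 -m jog '[0,0,1,0,0,0, 0,0,2,0,0,0, 0,0,2,0,0,0]'
```

```text
clock: 8.8
position: [0.6023, 0.056, 0.043]
ee_rot: [-0.0, 0.117, 0.993, 0.0]
contact_force: [-0.6, 0.7, -0.1]
width: -0.0001
clock: 9.18
position: [0.6023, 0.056, 0.041]
ee_rot: [-0.0, 0.117, 0.993, 0.0]
contact_force: [-0.2, -0.3, 0.1]
width: -0.0001
```

```bash
cat >> h.py <<'E'
from scipy.optimize import brentq
def spotz(X=(.5962,.0552)):
    # height of the spot's near edge, xy known; 0.0395 before pressing
    c=cam("wrist"); g=cv2.cvtColor(c[0],cv2.COLOR_BGR2GRAY).astype(float); g=cv2.GaussianBlur(g,(3,3),0)
    r=[]
    for u in (313,314,315,316,317):
        col=g[:,u]
        for i in range(195,246):
            if col[i]<82<=col[i+1] : r.append(i+(82-col[i])/(col[i+1]-col[i]));
    r=np.array(r); 
    print("rows",r.round(1))
    m=np.median(r)
    return m,brentq(lambda z:proj(c,[X[0],X[1],z])[1]-m,.01,.07),c
E
python3 - <<'E'
from h import *
m,z,c=spotz(); print(m,z)
cv2.imwrite("pics/wrist7z.png",cv2.resize(c[0][180:280,250:390],None,fx=5,fy=5,interpolation=cv2.INTER_CUBIC))
print(get_state()["position"],get_state()["contact_force"])
E
```

```text
rows [237.6 237.5 237.5 237.6 237.7]
237.57042253521126 0.03978733238555785
[0.60233113 0.05601059 0.04103733] [-0.10654004 -0.25563178 -0.02995405]
```

View pics/wrist7z.png

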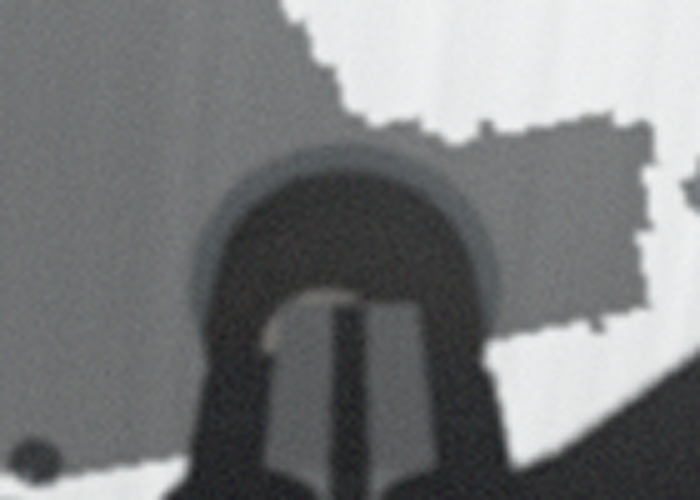

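```bash
python3 -m jog '[0,0,1,0,0,0, 0,0,2,0,0,0]'
python3 -m jog '[0,0,1,0,0,0, 0,0,2,0,0,0]'
python3 -m jog '[0,0,1,0,0,0, 0,0,2,0,0,0]'
python3 - <<'E'
from h import *
m,z,c=spotz(); print(m,z)
cv2.imwrite("pics/wrist8z.png",cv2.resize(c[0][180:280,250:390],None,fx=5,fy=5,interpolation=cv2.INTER_CUBIC))
print(get_state()["position"],get_state()["contact_force"])
E
```

```text
clock: 9.48
position: [0.6024, 0.056, 0.0391]
ee_rot: [0.0, 0.117, 0.993, 0.0]
contact_force: [-0.1, -0.3, 0.6]
width: -0.0
clock: 9.72
position: [0.6024, 0.056, 0.037]
ee_rot: [-0.0, 0.117, 0.993, 0.0]
contact_force: [0.1, -0.2, 0.1]
width: -0.0001
clock: 9.98
position: [0.6024, 0.056, 0.035]
ee_rot: [0.0, 0.117, 0.993, 0.0]
contact_force: [-0.4, -0.0, 0.2]
width: -0.0002
rows [240.8 241.  241.5]
240.95555555555555 0.03875958183203537
[0.60226265 0.05603461 0.03488135] [ 0.66031855 -0.59342568 -0.72483823]
```

View pics/wrist8z.png

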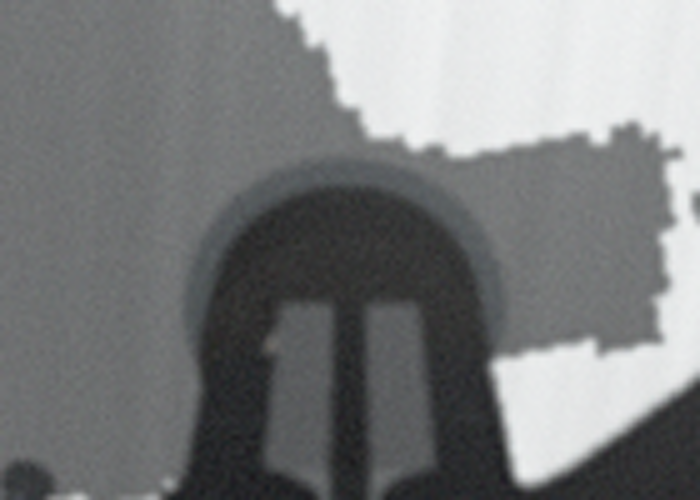

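```bash
cat >> h.py <<'E'
def edges():
    # near edge of the dark face at cols ~ 318..322 (level 62 crossing downward), and the tip row
    c=cam("wrist"); g=cv2.GaussianBlur(cv2.cvtColor(c[0],cv2.COLOR_BGR2GRAY).astype(float),(3,3),0)
    r=[]
    for u in (316,317,318,319,320,321):
        col=g[:,u]; i=next(i for i in range(195,245) if col[i]>=65>col[i+1]); r.append(i+(col[i]-65)/(col[i]-col[i+1]))
    return np.mean(r),c
E
python3 - <<'E'
from h import *
m,c=edges(); print(m,[ (z,cast(c,(318.5,m),z).round(4)) for z in (.028,.034,.0395)])
print("tip at .0395",cast(c,(320,240.3),.0395))
E
python3 -m jog '[0,0,1,0,0,0, 0,0,2,0,0,0, 0,0,2,0,0,0]'
python3 - <<'E'
from h import *
m,c=edges(); print(m,brentq(lambda z:proj(c,[.5875,.0545,z])[1]-m,.01,.07)); print(get_state()["contact_force"])
E
python3 -m jog '[0,0,1,0,0,0, 0,0,2,0,0,0, 0,0,2,0,0,0]'
python3 - <<'E'
from h import *
m,c=edges(); print(m,brentq(lambda z:proj(c,[.5875,.0545,z])[1]-m,.01,.07)); print(get_state()["contact_force"])
E
```

```text
217.66753160460874 [(0.028, array([0.5876, 0.0595, 0.028 ])), (0.034, array([0.5856, 0.0599, 0.034 ])), (0.0395, array([0.5838, 0.0604, 0.0395]))]
tip at .0395 [0.59607563 0.05826579 0.0395    ]
clock: 10.45
position: [0.6023, 0.056, 0.033]
ee_rot: [-0.0, 0.117, 0.993, 0.0]
contact_force: [-0.0, 0.2, 0.7]
width: -0.0
218.64721988721206 0.02460484996018299
[-0.64010458 -0.08637072  0.91628594]
clock: 10.88
position: [0.6023, 0.056, 0.031]
ee_rot: [-0.0, 0.117, 0.993, 0.0]
contact_force: [-1.0, 0.1, 0.1]
width: 0.0002
219.85747611333827 0.024618425866325924
[0.18346849 0.80763071 0.62028239]
```

```bash
python3 -m jog '[0,0,1,0,0,0, 0,0,2,0,0,0, 0,0,2,0,0,0]'
python3 -m jog '[0,0,1,0,0,0, 0,0,2,0,0,0, 0,0,2,0,0,0]'
python3 - <<'E'
from h import *
c=cam("wrist"); cv2.imwrite("pics/wrist9z.png",cv2.resize(c[0][180:280,250:390],None,fx=5,fy=5,interpolation=cv2.INTER_CUBIC))
c=cam("scene"); w=c[0][140:210,280:360]
cv2.imwrite("pics/scene9z.png",cv2.resize(w,None,fx=8,fy=8,interpolation=cv2.INTER_CUBIC))
print(get_state()["contact_force"])
E
```

```text
clock: 11.3
position: [0.6025, 0.056, 0.0294]
ee_rot: [0.0, 0.117, 0.993, 0.0]
contact_force: [-1.4, 0.1, 3.2]
width: -0.0002
clock: 11.68
position: [0.6025, 0.056, 0.0271]
ee_rot: [0.0, 0.117, 0.993, 0.0]
contact_force: [-0.5, -0.4, 3.5]
width: -0.0
[-0.70920856 -0.12604352  2.46523608]
```

View pics/wrist9z.png

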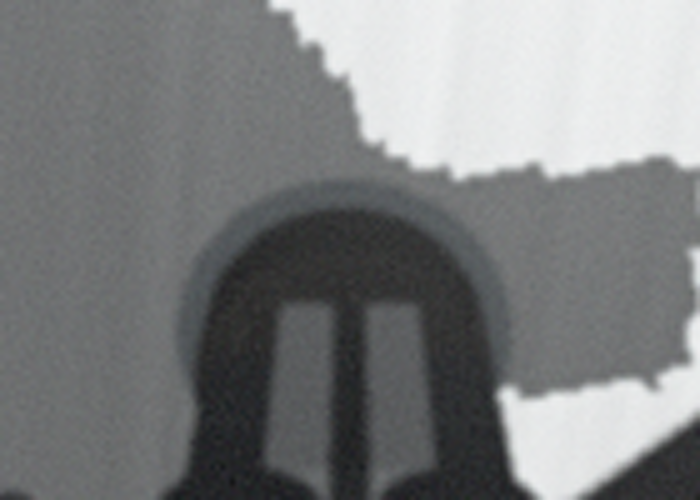

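View pics/scene9z.png

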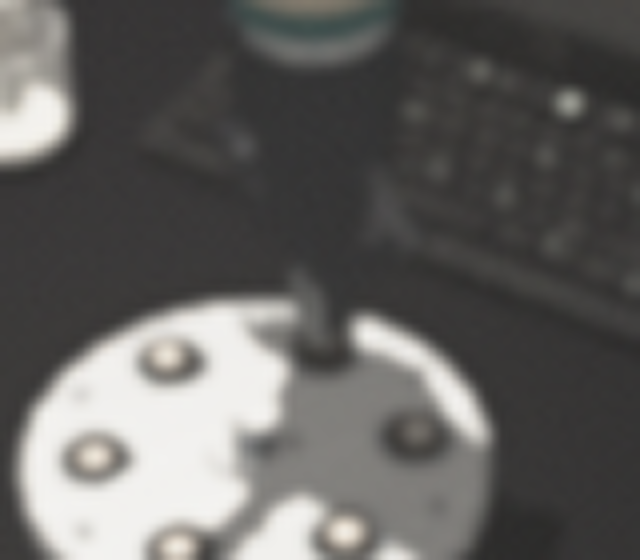

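Contact began at a TCP height of about 0.030. It slides at a steady 3–4 N, which matches the O-ring friction, and the scene view shows the tips on the mount. I'm pressing on toward the hard stop.

```bash
python3 -m jog '[0,0,1,0,0,0, 0,0,2,0,0,0, 0,0,2,0,0,0]'
python3 -m jog '[0,0,1,0,0,0, 0,0,2,0,0,0, 0,0,2,0,0,0]'
python3 -m jog '[0,0,0.5,0,0,0, 0,0,1,0,0,0, 0,0,1.5,0,0,0]'
```

```text
clock: 12.15
position: [0.6025, 0.056, 0.025]
ee_rot: [0.0, 0.117, 0.993, 0.0]
contact_force: [0.2, -0.9, 2.6]
width: 0.0
clock: 12.52
position: [0.6025, 0.056, 0.023]
ee_rot: [0.0, 0.117, 0.993, 0.0]
contact_force: [-0.4, 0.3, 2.1]
width: 0.0005
clock: 12.9
position: [0.6025, 0.056, 0.0216]
ee_rot: [0.0, 0.117, 0.993, 0.0]
contact_force: [0.6, -0.4, 3.8]
width: -0.0003
```

```bash
python3 -m jog '[0,0,0.5,0,0,0, 0,0,1,0,0,0]'
python3 - <<'E'
from h import *
c=cam("scene"); w=c[0][140:210,280:360]
cv2.imwrite("pics/scene10z.png",cv2.resize(w,None,fx=8,fy=8,interpolation=cv2.INTER_CUBIC))
print(get_state()["contact_force"],get_state()["position"])
E
```

```text
clock: 13.15
position: [0.6025, 0.056, 0.0206]
ee_rot: [0.0, 0.117, 0.993, 0.0]
contact_force: [1.1, -0.3, 3.9]
width: 0.0004
[-0.23246719 -0.22233017  2.98912183] [0.60244908 0.05598659 0.02052673]
```

View pics/scene10z.png

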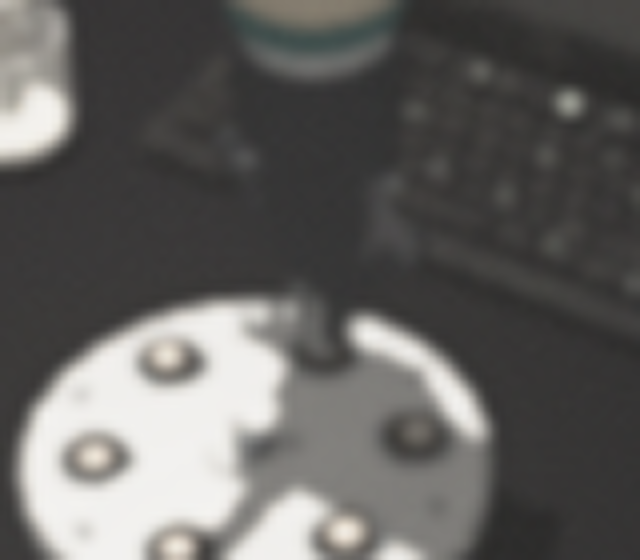

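The mount is sinking at steady friction, and in the scene view its side wall has nearly gone. I'm feeling for the stop in half-millimetre steps.

```bash
python3 -m jog '[0,0,0.5,0,0,0, 0,0,0.5,0,0,0]'
python3 -m jog '[0,0,0.5,0,0,0, 0,0,0.5,0,0,0]'
python3 -m jog '[0,0,0.5,0,0,0, 0,0,0.5,0,0,0]'
```

```text
clock: 13.45
position: [0.6025, 0.056, 0.0201]
ee_rot: [0.0, 0.117, 0.993, 0.0]
contact_force: [1.1, 0.5, 1.8]
width: -0.0001
clock: 13.7
position: [0.6025, 0.056, 0.0195]
ee_rot: [0.0, 0.117, 0.993, 0.0]
contact_force: [0.4, -0.0, 3.4]
width: 0.0001
clock: 13.95
position: [0.6025, 0.056, 0.0191]
ee_rot: [0.0, 0.117, 0.993, 0.0]
contact_force: [0.9, 0.2, 2.5]
width: -0.0001
```

```bash
python3 -m jog '[0,0,0.5,0,0,0, 0,0,0.5,0,0,0]'
python3 -m jog '[0,0,0.5,0,0,0, 0,0,0.5,0,0,0]'
```

```text
clock: 14.2
position: [0.6024, 0.056, 0.0186]
ee_rot: [0.0, 0.117, 0.993, 0.0]
contact_force: [0.7, -0.6, 2.5]
width: -0.0002
clock: 14.45
position: [0.6024, 0.056, 0.0181]
ee_rot: [0.0, 0.117, 0.993, 0.0]
contact_force: [1.2, -0.0, 3.3]
width: -0.0001
```

```bash
python3 -m jog '[0,0,0.5,0,0,0, 0,0,0.5,0,0,0]'
python3 -m jog '[0,0,0.4,0,0,0, 0,0,0.4,0,0,0]'
```

```text
clock: 14.7
position: [0.6025, 0.056, 0.0179]
ee_rot: [0.0, 0.117, 0.993, 0.0]
contact_force: [0.8, 0.4, 4.9]
width: 0.0002
clock: 14.95
position: [0.6025, 0.056, 0.0179]
ee_rot: [0.0, 0.117, 0.993, 0.0]
contact_force: [-0.5, 0.2, 6.9]
width: -0.0002
```

It has stalled at 0.0179 with the force rising, so this looks like the hard stop. One more small push should confirm it.

```bash
python3 -m jog '[0,0,0.5,0,0,0, 0,0,0.5,0,0,0]'
python3 -m jog '[0,0,0.5,0,0,0, 0,0,0.5,0,0,0]'
```

```text
clock: 15.2
position: [0.6025, 0.056, 0.0178]
ee_rot: [0.0, 0.117, 0.993, 0.0]
contact_force: [-1.8, -0.1, 9.9]
width: -0.0003
clock: 15.45
position: [0.6025, 0.056, 0.0178]
ee_rot: [0.0, 0.117, 0.993, 0.0]
contact_force: [-2.2, 0.4, 12.7]
width: 0.0001
```

The stop is firm: 12.7 N with no movement. I'm withdrawing straight up.

```bash
python3 -m jog '[0,0,-2,0,0,0, 0,0,-6,0,0,0, 0,0,-15,0,0,0, 0,0,-35,0,0,0, 0,0,-60,0,0,0, 0,0,-90,0,0,0, 0,0,-115,0,0,0, 0,0,-130,0,0,0, 0,0,-134,0,0,0, 0,0,-134,0,0,0]'
python3 - <<'E'
from h import *
m,z,c=spotz(); print(m,z)
cv2.imwrite("pics/wrist11z.png",cv2.resize(c[0][0:250,170:410],None,fx=2.4,fy=2.4,interpolation=cv2.INTER_CUBIC))
c=cam("scene"); cv2.imwrite("pics/scene11z.png",cv2.resize(c[0][150:230,260:360],None,fx=7,fy=7,interpolation=cv2.INTER_CUBIC))
s=get_state();print(s["position"],s["contact_force"])
E
```

```text
clock: 16.7
position: [0.602, 0.056, 0.1496]
ee_rot: [-0.001, 0.117, 0.993, -0.0]
contact_force: [-0.1, -0.4, 0.6]
width: 0.0
rows [208.2 240.9 208.6 241.2 209.  241.9 209.2 209.3]Traceback (most recent call last):
  File "<stdin>", line 2, in <module>
  File "h.py", line 30, in spotz
    return m,brentq(lambda z:proj(c,[X[0],X[1],z])[1]-m,.01,.07),c
             ~~~~~~^^^^^^^^^^^^^^^^^^^^^^^^^^^^^^^^^^^^^^^^^^^^^
    r = _zeros._brentq(f, a, b, xtol, rtol, maxiter, args, full_output, disp)
ValueError: f(a) and f(b) must have different signs
```

Run:
```python
from h import *
c=cam("wrist")
cv2.imwrite("pics/wrist11z.png",cv2.resize(c[0][0:250,170:410],None,fx=2.4,fy=2.4,interpolation=cv2.INTER_CUBIC))
c=cam("scene"); cv2.imwrite("pics/scene11z.png",cv2.resize(c[0][150:230,260:360],None,fx=7,fy=7,interpolation=cv2.INTER_CUBIC))
s=get_state();print(s["position"],s["contact_force"],s["clock"])
```

```text
[0.60169526 0.05600312 0.14905804] [ 0.0959567   0.22562232 -0.91008201] 16.85
```

View pics/wrist11z.png

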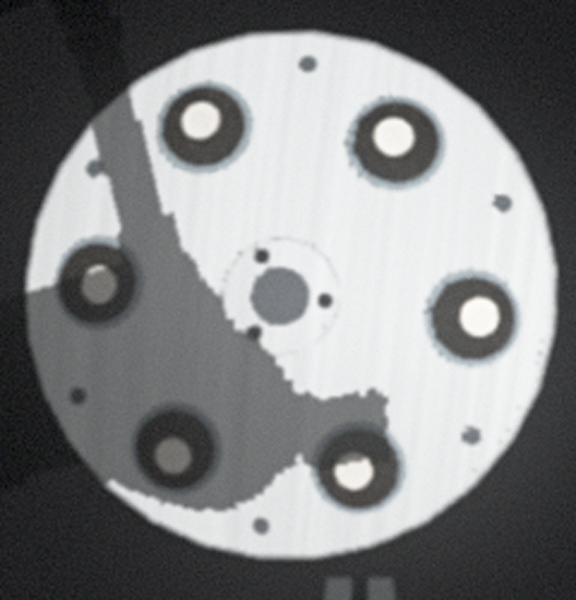

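View pics/scene11z.png

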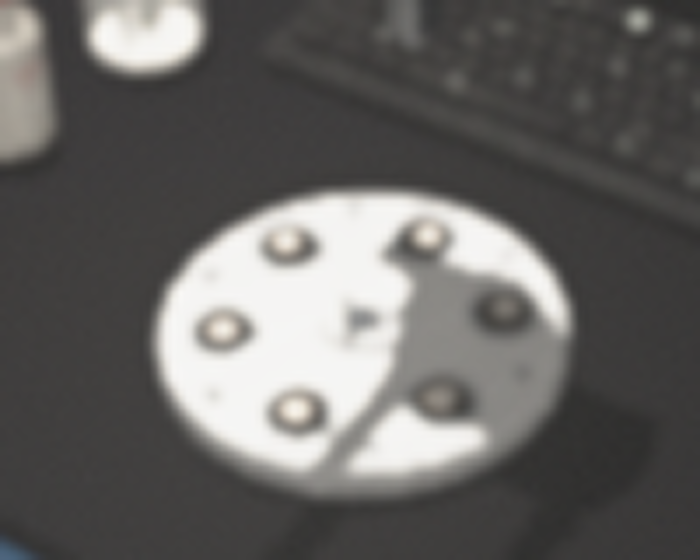

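All six mounts now look alike: in the scene view the pressed one has its face at zoom (428,236) with no side wall showing. In pixels that is row 183.7, against 183.6 predicted for a face 28 mm above the bench.

Run:
```python
from rig import *
print(sign_off(), get_state()["clock"])
```

```text
the job is handed in; nothing more can be done
the job is handed in; nothing more can be done
```

The proud specimen, the one in the far pocket near (0.602, 0.056), is pressed fully home, and I have handed the job in. I pressed with the jaws shut, straight down on its face, then withdrew straight up to a TCP height of 0.149 m.

- **Pressing:** it slid down about 12 mm at a steady 2–4 N. It then stopped dead while the force rose to 12.7 N with no further movement.
- **Final checks:** the wrist and scene pictures show the mount level with the other five. Its spot sits at scene row 183.7, against 183.6 predicted for a face 28 mm above the bench. The other five look unmoved. The force on the tool was back to noise (under 1 N) at about 16.9 s on the clock.
- **What disagreed:** contact came at a TCP height of about 0.030 m, not the roughly 0.058 m that the stated 19 mm nose length implies. I did not find out why, so I relied on the force reading and the pictures for the descent. One of my height-check scripts also failed after the withdrawal, because it picked up the fingertip edges as well as the spot, and I used the pictures instead.

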